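# Find the high spot of a wooden wheel with a plunger gauge

## Task

The plywood wheel clamped on the little turntable is out of round: it has one high spot on its rim, and I want to sand it. Slide the plunger gauge up by its upright post until its plunger bears on the rim and is pushed in about 3 mm (gently: never push the plunger right in), and let go of the post; then turn the wheel by its crank knob, find the high spot, and leave the wheel with the high spot squarely under the plunger tip, the gauge still pressing on it. Let go, and leave the paint bottle, jar and tape measure alone.

Things in the scene. Friction and masses are not known exactly. Their poses are not given: they have to be found in the camera images.
- stand: fixed grey base plate, 150 x 360 x 18 mm, at any place and yaw; origin on the table under the turntable's spindle. Axes: z up; +y along the gauge's track, from the gauge towards the spindle (gauge on the -y side)
- spindle (a point): point on the wheel's upright axis, 120 mm above the table, axes as stand. Plywood wheel on it: 20 mm thick, mid-plane 76 and top 86 mm above the table, rim radius 75 mm, with one smooth symmetrical high spot, rising over 0.55 rad either side of its crest to 5.5 mm proud. Where it is on the rim is unknown; at the start its crest is at least 0.8 rad away from the gauge
- knob (a point): middle of the black crank knob, an upright cylinder 22 mm in diameter, 42 mm tall (99 to 141 mm above the table), 55 mm from the spindle axis on a flat steel crank arm over the wheel (arm's top 95 mm above the table). It spins freely on its pin: grip it from above and lead it round the spindle without turning the hand. Its x axis points outward from the spindle
- turntable (a joint): angle of wheel and crank about the spindle, anticlockwise from above; 0: knob towards stand's +x. Turns without end, stays where left; the wheel never slips. The knob takes 2 to 3 N to lead round on the plain rim, 1 to 2 N more while the plunger climbs the high spot, none more at the crest and 1 to 2 N less on the way down. Alike both ways round
- grip (a point): point on the gauge's upright aluminium post, 17 mm below its top. The post is 16 mm wide (base x), 28 mm long (along the track), its top 125 mm above the table: pinch it from above across the 16 mm. Axes as stand. The plunger's tip, a 12 mm steel roller, when fully out reaches 107 mm from here towards the spindle, 76 mm above the table, in line with the spindle axis
- dial (a point): centre of the gauge's round steel dial, 56 mm in diameter, facing up, top 85 mm above the table, on the gauge 47 mm from the post towards the spindle. Its black pointer aims at the spindle when the plunger is out and turns clockwise 0.4 rad for each mm that the plunger goes in
- gauge (a joint): travel of the gauge towards the wheel: 0 backed right off (grip 212 mm from the spindle axis), 0.030 m the tip just touches the plain rim, 0.045 m end of track. The slide is stiff: it takes 14 N to move and stays where left. The plunger adds 1 N as it touches and 1 N for each mm it goes in; it can go in 12 mm, of which the high spot needs 5.5 mm
- paint: white paint bottle, 64 mm in diameter, 170 mm tall, to be left alone; origin under its centre
- medium: small brown glass jar, 56 mm in diameter, 120 mm tall, to be left alone; origin under its centre
- tape: black tape measure, 75 x 75 x 36 mm, to be left alone; origin under its centre

How it is judged (in metres and radians):
On the way:
1. the gauge's plunger bears on the wheel's rim, pushed in by about 1 to 6 mm (2 to 7 N), and the hand is off the gauge's post (contact force between roller_c0 and anything else between 2 and 7 N and contact force between the fingers and gauge_c4 below 0.1 N and value of joint gauge above 0.0305 m), for 0.2 s.
At the end, for the whole second after the job is handed in: the crest of the high spot is within about 14 mm, along the rim, of the plunger tip, which still presses on it with more than 4 N; the robot touches nothing (horizontal distance between wheel_c2 and roller_c0 below 0.018 m and contact force between roller_c0 and anything else above 4 N and value of joint gauge above 0.0305 m).
It fails at once if the plunger is pressed with more than 14 N (all but right in) (contact force between roller_c0 and anything else above 14 N).
It fails at once if the fingers touch the wheel itself or the plunger's roller (contact force between the fingers and wheel_c0 above 1 N or contact force between the fingers and wheel_c1 above 1 N or contact force between the fingers and roller_c0 above 0.5 N).
It fails at once if the paint bottle, the jar or the tape measure is disturbed (distance of any of paint, medium, tape from where it was at the start of the episode above 0.02 m).
It also fails if it takes over 72 s, if anything falls off the work surface, if the arm or the gripper's body presses on something with over 40 N, if the wrist force passes 120 N, or if a joint passes its speed limit or range.

## Robot

A 7-joint arm with a two-finger parallel gripper is mounted at the origin on the work surface. World frame = base frame: x ahead of the robot, y to its left, z up, the work surface at z = 0. Lengths are in m, angles in degrees, forces in N, time in s.
With the tool pointing down it reaches from about 0.425 to 0.875 m from the base axis. Payload 4.7 kg.
Tool frame: the origin (TCP) lies between the finger pads; the fingertips stand env.finger_overhang ahead of it and the grasp point (between the pads) lies 5 mm behind it (env.finger_overhang is the distance from the TCP to the fingertips, in m); z points along the fingers, y is the line along which they close (so a half turn about z gives the same grasp; the last joint's range is limited). The gripper opens to 87 mm and grips with 3 to 60 N. Pads are 19 mm wide; open, the fingers measure 117 mm over their backs; the gripper's body (75 mm by 190 mm) begins 51 mm behind the grasp point.
Start: joints at [70.537, 18.392, -4.016, 83.108, 1.295, 78.541, -3.26], TCP at [0.225, -0.61, 0.208] pointing down, gripper open.
Joint ranges: [-163.93, 163.93], [-17.29, 119.83], [-79.2, 71.16], [3.27, 140.29], [-89.18, 269.18], [5.43, 117.66], [-154.24, 154.24]. Speed limits (degrees/s): [147.25, 147.25, 180, 180, 180, 180, 180].

## Interface

Orientations are given as [roll, pitch, yaw] about the fixed x, y, z axes, in that order (R = Rz(yaw) Ry(pitch) Rx(roll)).
In Python, from cell import telemetry, eyes, env, models gives the robot as it stands. The module is installed in compiled form; this text tells all that it offers.
- The arm moves only by the tool drive_tool, never from a script. Its arguments are lists of equal length, an entry for each row: "angular": the turn, a rotation vector about the tool's x, y, z in rad, a list of three; "delta_pos": the shift along the tool's x, y, z in cm, a list of three; "gripper": the finger opening in cm, from 0 to 8.7. A call has 1 to 20 rows; each row shifts and turns the commanded pose from where the row before left it, along the tool's axes as they then stand; what a row does not reach is not made up. A row lasts 1/10 s, in which the tool goes at most 50 mm and 8.59 degrees, less where a joint would pass 70% of its speed; a pose out of reach is approached as far as the arm can. A call with a gripper value outside its range is refused whole. The fingers move at their own pace and stop on an object; "squeeze" is the grip in N (left out, the last holds). Time passes only in rows, so rows that do not move let the fingers close. It gives the time, the measured TCP pose, the force, the opening and the grip force at its end, in the units of the state.
- telemetry.get_obs(): the state, without advancing time (a new reading comes with each control period).
- eyes.read_camera(name): name is "side" or "top" or "wrist"; returns a dict with "pixels" (480x640x3 uint8, red, green, blue), "mtx" (3x3 intrinsics, pixels), "origin" and "orientation" of the camera in the world. Camera axes: x right, y down, z forward; pixel columns grow to the right and rows downward; lengths in m; the calibration is good to about 2 mm. A picture is of the moment at which its call begins. There is no depth.
- env.sign_off(): hands the job in; it is judged then, once.
Trained networks look in a picture, given as the dict that the camera call returned (one of the last four; its "shot" number tells which), for a name from the list of things; names that differ only in an ending like _2 or _b are one class to them, and where a whole thing is asked for, a point or a joint stands for the part that bears it (a point fixed in the world has none). Each returns a list of dicts, best first, with "p" (0 to 1); they miss things now and then, are a little off and sometimes report something else, mostly with a low value. They report only what shows in the picture. A call takes as long as a camera call.
- models.search_frame(picture, target): "centre" ([column, row] in pixels, amid what is visible of it).
- models.cut_out(picture, target): "pixels" (480x640 bool, what is visible of it) and "centre" ([column, row] in pixels, amid what is visible of it).
The state is a dict: "time_s": time; "qpos": joint angles; "joint_velocities": joint speeds; "effort": joint torques, N m; "tool_pos": TCP position; "tool_rot": TCP orientation; "force": force on the tool from outside, world axes, zero at the start; "wrist_torque": the same for the moment, N m; "grip_width": finger opening in m; "grasp_force": force on a finger pad.
Only numpy, scipy, OpenCV 4.12 (cv2) and the standard library are available. Lean on these libraries where they do the work, as an engineer would, in place of code of your own. Each camera call takes 0.05 s, during which the arm holds its last target. There are 200 camera calls.

## Working session

There is one attempt and no reset: what is moved stays moved. The work goes in short steps, Python scripts to look and compute and a tool call to move; the robot and the scene stay as the last step left them, time stands still between calls to the robot, and variables do not carry over. Pictures are saved under pics/ and viewed, at most 10 in all, crops included, and the job is handed in when it is done.

Besides the shell and the picture viewer there is one more tool, called after "Call:" by a JSON object that holds its "api" and its "payload". drive_tool: Moves the arm, as the interface text tells. Its arguments: {"type":"object","properties":{"angular":{"type":"array","items":{"type":"array","items":{"type":"number"}}},"delta_pos":{"type":"array","items":{"type":"array","items":{"type":"number"}}},"gripper":{"type":"array","items":{"type":"number"}},"squeeze":{"type":"number"}},"required":["angular","delta_pos","gripper"]}

```bash
mkdir -p pics; cat > h.py <<'E'
import numpy as np, cv2
from cell import telemetry, eyes, env, models
from scipy.spatial.transform import Rotation as R
def rot(o):
    o=np.array(o,float)
    if o.shape==(3,3): return o
    return R.from_euler('xyz',o,degrees=True).as_matrix() if o.size==3 else R.from_quat(o).as_matrix()
def ray(p,uv):
    d=np.linalg.solve(np.array(p['mtx']),[uv[0],uv[1],1.]); d=rot(p['orientation'])@d
    return np.array(p['origin']),d/np.linalg.norm(d)
def atz(p,uv,z):
    o,d=ray(p,uv); return o+d*(z-o[2])/d[2]
def proj(p,X):
    c=np.array(p['mtx'])@(rot(p['orientation']).T@(np.array(X)-np.array(p['origin']))); return c[:2]/c[2]
def tri(rs):
    A=0;b=0
    for o,d in rs:
        M=np.eye(3)-np.outer(d,d); A=A+M; b=b+M@o
    return np.linalg.solve(A,b)
def save(p,n): cv2.imwrite('pics/'+n,cv2.cvtColor(p['pixels'],cv2.COLOR_RGB2BGR))
E
python3 - <<'E'
from h import *
print(telemetry.get_obs()); print(env.finger_overhang)
for c in ['top','side','wrist']:
    p=eyes.read_camera(c); save(p,c+'0.png'); print(c,p['origin'],p['orientation'],p['mtx'])
    for t in ['spindle','knob','grip','dial','stand','paint','medium','tape']:
        r=models.search_frame(p,t)
        print(t,[(np.round(x['centre']),round(x['p'],2)) for x in r[:2]])
E
```

```text
{'time_s': 0.0, 'qpos': array([70.53782903, 18.44011073, -4.01669966, 83.17436776,  1.29448265,
       78.53910711, -3.26083086]), 'joint_velocities': array([-0.03272258, -0.06294871,  0.0705573 ,  0.04735179, -0.05392756,
       -0.00056964, -0.02331082]), 'effort': array([-1.70156400e-04, -4.91291785e+01, -4.04079678e-01, -3.12535036e+01,
       -6.39421446e-02,  4.36438539e-02,  1.85059243e-04]), 'tool_pos': array([ 0.2249594 , -0.60922565,  0.20715444]), 'tool_rot': array([-1.79891631e+02,  4.75101765e-03,  2.02720877e+01]), 'force': array([ 0.40801499, -0.23983025,  0.09174128]), 'wrist_torque': array([ 0.01231313, -0.02184323,  0.01332394]), 'grasp_force': 0.0, 'grip_width': 0.0869675862386314}
0.014
top [0.41771566 0.03082425 1.02846753] [-171.03655354   -2.38149097  -88.75036069] [[495.91975785   0.         329.89101839]
 [  0.         495.91975785 236.17260144]
 [  0.           0.           1.        ]]
spindle [(array([313., 268.]), 0.66), (array([163., 182.]), 0.62)]
knob [(array([160., 318.]), 0.64), (array([260., 266.]), 0.57)]
grip [(array([353., 269.]), 0.83)]
dial [(a
[... 258 characters left out ...]
5.35361107   0.         323.21059093]
 [  0.         545.35361107 241.35520021]
 [  0.           0.           1.        ]]
spindle [(array([329., 291.]), 0.97)]
knob [(array([323., 294.]), 0.6)]
grip [(array([361., 244.]), 0.87)]
dial [(array([364., 249.]), 0.67)]
stand [(array([433., 196.]), 0.46)]
paint [(array([168., 341.]), 0.94)]
medium [(array([435., 197.]), 0.86)]
tape [(array([338., 423.]), 0.82)]
wrist [ 0.28903825 -0.58500028  0.38564002] [ 1.65569639e+02 -5.96713428e-02 -6.96591008e+01] [[400.80788515   0.         323.44604799]
 [  0.         400.80788515 244.0447678 ]
 [  0.           0.           1.        ]]
spindle []
knob []
grip []
dial []
stand []
paint []
medium []
tape []
```

View pics/top0.png

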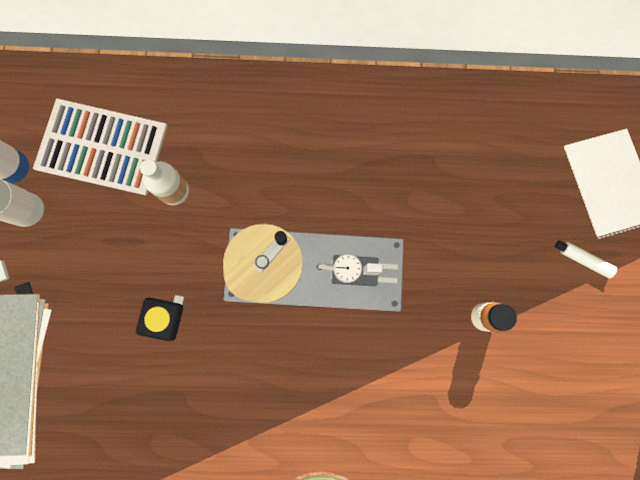

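View pics/side0.png

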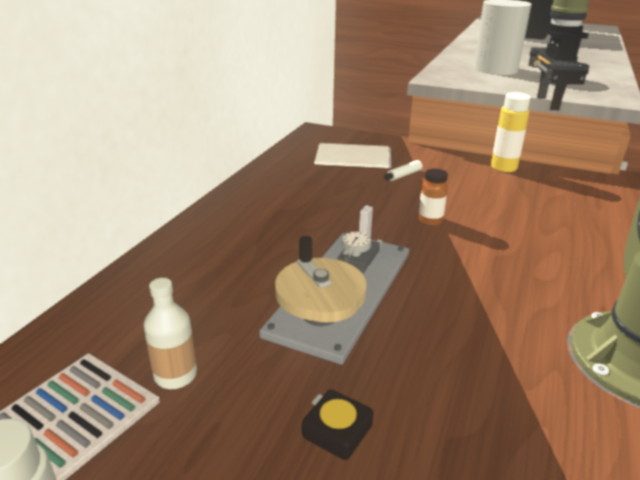

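The top view shows the hub at (262,262), knob top at (281,238), dial at (347,268) and post top at about (373,268). In the side view the hub is at (321,275), the knob top at (306,240) and the post top at (366,209). I'll triangulate these.

```bash
python3 - <<'E'
from h import *
T=eyes.read_camera('top');S=eyes.read_camera('side')
for n,a,b,z in [('hub',(262,262),(321,274),.1),('knobtop',(281,237),(306,240),.141),('dial',(347.5,268),(356,241),.085),('post',(374,268),(366.5,209),.125)]:
    print(n,np.round(tri([ray(T,a),ray(S,b)]),4),np.round(atz(T,a,z),4),np.round(atz(S,b,z),4))
for uv in [(230,229),(404,239),(402,311),(224,300)]: print(np.round(atz(T,uv,.018),4))
im=cv2.resize(cv2.cvtColor(T['pixels'],4)[215:325,210:420],None,fx=3.8,fy=3.8,interpolation=cv2.INTER_CUBIC)
cv2.imwrite('pics/topc.png',im)
E
```

```text
hub [0.513  0.1215 0.1004] [0.5126 0.1214 0.1   ] [0.5137 0.121  0.1   ]
knobtop [0.5558 0.0857 0.1353] [0.5546 0.0853 0.141 ] [0.5522 0.0945 0.141 ]
dial [ 0.508  -0.0408  0.0756] [ 0.5069 -0.0402  0.085 ] [ 0.5036 -0.0258  0.085 ]
post [ 0.5049 -0.086   0.1229] [ 0.5043 -0.0859  0.125 ] [ 0.5042 -0.0822  0.125 ]
[0.5872 0.1977 0.018 ]
[ 0.5765 -0.1617  0.018 ]
[ 0.4286 -0.1574  0.018 ]
[0.4425 0.202  0.018 ]
```

View pics/topc.png

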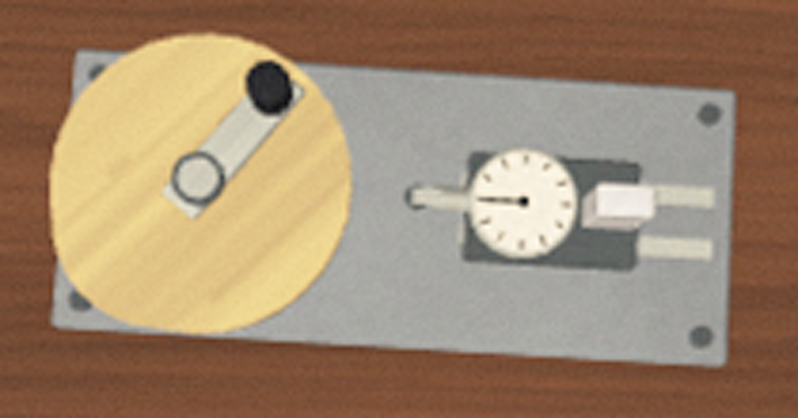

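The crop shows the wheel with the knob toward the lower-right in world terms, the dial pointer aimed at the spindle, and the post top at the right. Next I'll look for the rim bump in the picture.

```bash
cat >> h.py <<'E'
from scipy.optimize import least_squares
def rim(p,z=.086,c0=(0.513,0.1215)):
    hsv=cv2.cvtColor(p['pixels'],cv2.COLOR_RGB2HSV)
    m=((hsv[...,0]>12)&(hsv[...,0]<32)&(hsv[...,1]>50)&(hsv[...,2]>150)).astype(np.uint8)
    m=cv2.morphologyEx(m,cv2.MORPH_CLOSE,np.ones((5,5)))
    cs,_=cv2.findContours(m,cv2.RETR_EXTERNAL,cv2.CHAIN_APPROX_NONE)
    u0=proj(p,[*c0,z])
    c=max((c for c in cs if cv2.pointPolygonTest(cv2.convexHull(c),tuple(map(float,u0)),True)>0),key=cv2.contourArea)[:,0]
    X=np.array([atz(p,u,z)[:2] for u in c])
    f=lambda q:np.hypot(*(X-q[:2]).T)-q[2]
    s=least_squares(f,[*c0,.075],loss='cauchy',f_scale=.0006).x
    return X,s,f(s)
E
python3 - <<'E'
from h import *
T=eyes.read_camera('top')
X,s,r=rim(T); print(s)
a=np.degrees(np.arctan2(*(X-s[:2]).T[::-1]))
for k in range(-180,180,15):
    i=(a>=k)&(a<k+15); print(k,np.round(1e3*np.median(r[i]),1) if i.any() else None, end='; ')
o=telemetry.get_obs()
tr=R.from_euler('xyz',o['tool_rot'],degrees=True)
Rg=R.from_euler('xyz',[180,0,88.1],degrees=True)
print('rotvec',(tr.inv()*Rg).as_rotvec(), 'shift tool', tr.inv().apply(np.array([.505,-.086,.2])-o['tool_pos']))
E
```

```text
[0.51303755 0.12200212 0.07494724]
-180 -0.5; -165 0.1; -150 0.4; -135 0.5; -120 -0.1; -105 0.1; -90 -0.2; -75 -0.5; -60 -0.2; -45 -0.0; -30 0.5; -15 0.4; 0 -0.4; 15 0.3; 30 -0.0; 45 -0.1; 60 -0.2; 75 -0.3; 90 -0.6; 105 2.3; 120 4.4; 135 4.1; 150 2.1; 165 -0.4; rotvec [ 3.90143047e-05  8.21973878e-05 -1.18380090e+00] shift tool [ 0.44397573 -0.39437711  0.00822715]
```

The bump is clear in the top picture. Its crest is near world angle 134°, with the knob at −40.6° and the gauge at about −92°. Now I'll move over the post.

Call:
{"api": "drive_tool", "payload": {"angular": [[0, 0, -0.148], [0, 0, -0.148], [0, 0, -0.148], [0, 0, -0.148], [0, 0, -0.148], [0, 0, -0.148], [0, 0, -0.148], [0, 0, -0.148], [0, 0, 0], [0, 0, 0], [0, 0, 0], [0, 0, 0], [0, 0, 0], [0, 0, 0], [0, 0, 0], [0, 0, 0], [0, 0, 0], [0, 0, 0], [0, 0, 0], [0, 0, 0]], "delta_pos": [[0, 0, 0], [0, 0, 0], [0, 0, 0], [0, 0, 0], [0, 0, 0], [0, 0, 0], [0, 0, 0], [0, 0, 0], [3.5, 2, 0], [3.5, 2, 0], [3.5, 2, 0], [3.5, 2, 0], [3.5, 2, 0], [3.5, 2, 0], [3.5, 2, 0], [3.5, 2, 0], [3.5, 2, 0], [3.5, 2, 0], [3.5, 2, 0], [3, 2, 0]], "gripper": [5, 5, 5, 5, 5, 5, 5, 5, 5, 5, 5, 5, 5, 5, 5, 5, 5, 5, 5, 5]}}

```text
time_s: 3.5
tool_pos: [0.4796, -0.2009, 0.2087]
tool_rot: [180.0, 0.0, 88.2]
force: [0.4, 0.1, 0.7]
grip_width: 0.0498
grasp_force: 0.0
```

```bash
python3 - <<'E'
from h import *
p=eyes.read_camera('wrist'); save(p,'w1.png'); print(p['origin'],p['orientation'])
for t in ['grip','dial','spindle']: print(t,[(np.round(x['centre']),round(x['p'],2)) for x in models.search_frame(p,t)[:2]])
print(proj(p,[.505,-.086,.125]))
E
```

```text
[ 0.48230782 -0.13202232  0.38596448] [ 1.65542307e+02  2.81365697e-02 -1.76780451e+00]
grip [(array([356.,  52.]), 0.75)]
dial []
spindle [(array([347.,  81.]), 0.83)]
[359.01493831  60.50704567]
```

View pics/w1.png

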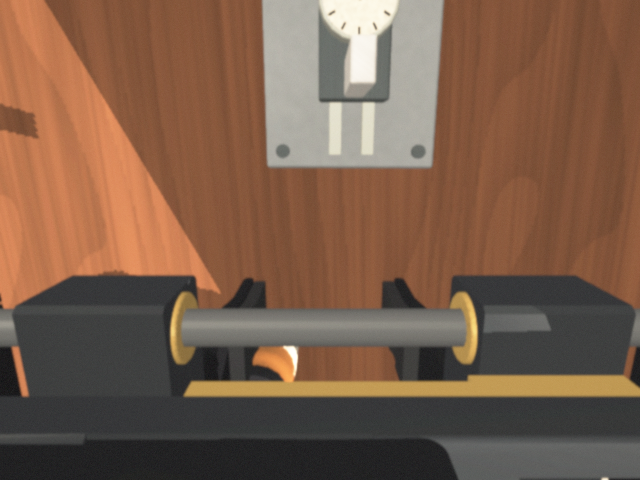

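The post is at about columns 345–377 and rows 36–97. I'll crop it for the exact position of the top face.

```bash
python3 - <<'E'
from h import *
im=cv2.imread('pics/w1.png')
cv2.imwrite('pics/w1c.png',cv2.resize(im[0:120,300:420],None,fx=5,fy=5,interpolation=cv2.INTER_CUBIC))
p=eyes.read_camera('wrist')
for uv in [(352,36),(377,36),(376,78),(364,36),(364,57)]: print(uv,np.round(atz(p,uv,.125),4))
E
```

```text
(352, 36) [ 0.5002 -0.0739  0.125 ]
(377, 36) [ 0.515  -0.0743  0.125 ]
(376, 78) [ 0.5145 -0.0975  0.125 ]
(364, 36) [ 0.5073 -0.0741  0.125 ]
(364, 57) [ 0.5072 -0.0856  0.125 ]
```

View pics/w1c.png

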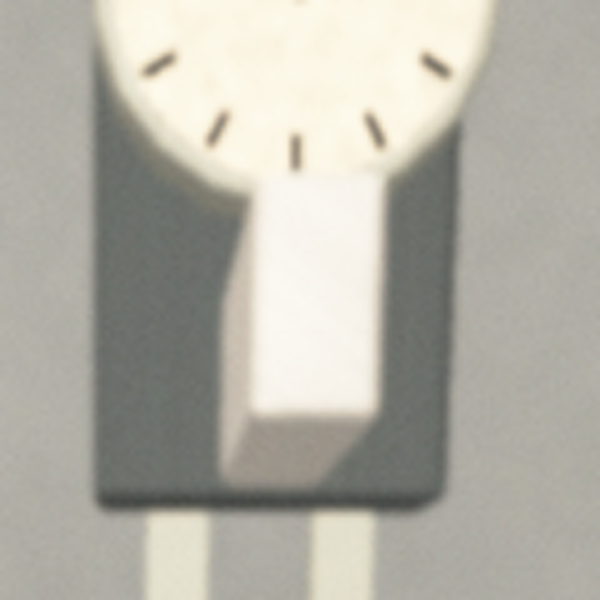

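The top face is at columns 350–377 and rows 35–83, with its centre at about (0.506, −0.086). I'll go above it, descend and close.

Call:
{"api": "drive_tool", "payload": {"angular": [[0, 0, 0], [0, 0, 0], [0, 0, 0], [0, 0, 0], [0, 0, 0], [0, 0, 0], [0, 0, 0], [0, 0, 0], [0, 0, 0], [0, 0, 0], [0, 0, 0], [0, 0, 0], [0, 0, 0], [0, 0, 0], [0, 0, 0], [0, 0, 0]], "delta_pos": [[2.9, 0.57, 0], [2.9, 0.57, 0], [2.9, 0.57, 0], [2.9, 0.57, 0], [0, 0, 0], [0, 0, 2.5], [0, 0, 2.5], [0, 0, 2.5], [0, 0, 1.5], [0, 0, 1.3], [0, 0, 0], [0, 0, 0], [0, 0, 0], [0, 0, 0], [0, 0, 0], [0, 0, 0]], "gripper": [5, 5, 5, 5, 5, 5, 5, 5, 5, 5, 5, 1, 1, 1, 1, 1], "squeeze": 30}}

```text
time_s: 5.35
tool_pos: [0.5061, -0.0878, 0.1057]
tool_rot: [179.9, 0.0, 88.1]
force: [9.9, -0.8, -3.6]
grip_width: 0.0178
grasp_force: 5.4
```

Call:
{"api": "drive_tool", "payload": {"angular": [[0, 0, 0], [0, 0, 0], [0, 0, 0], [0, 0, 0]], "delta_pos": [[0, 0, 0], [0, 0.05, 0], [0, 0, 0], [0, 0, 0]], "gripper": [1, 1, 1, 1], "squeeze": 40}}

```text
time_s: 5.75
tool_pos: [0.5072, -0.0878, 0.1058]
tool_rot: [179.8, 0.0, 88.1]
force: [5.8, -0.8, -1.6]
grip_width: 0.0154
grasp_force: 40.0
```

Call:
{"api": "drive_tool", "payload": {"angular": [[0, 0, 0], [0, 0, 0], [0, 0, 0], [0, 0, 0], [0, 0, 0], [0, 0, 0], [0, 0, 0], [0, 0, 0], [0, 0, 0], [0, 0, 0]], "delta_pos": [[0.2, 0.04, 0], [0.3, 0, 0], [0.3, 0, 0], [0.3, 0, 0], [0.3, 0, 0], [0.3, 0, 0], [0.3, 0, 0], [0.3, 0, 0], [0.3, 0, 0], [0, 0, 0]], "gripper": [1, 1, 1, 1, 1, 1, 1, 1, 1, 1]}}

```text
time_s: 6.75
tool_pos: [0.5079, -0.0692, 0.1058]
tool_rot: [179.9, 0.5, 87.9]
force: [5.0, -13.5, -1.4]
grip_width: 0.0151
grasp_force: 40.0
```

```bash
python3 - <<'E'
from h import *
p=eyes.read_camera('wrist'); save(p,'w2.png'); o=telemetry.get_obs(); print(o['tool_pos'],o['force'])
T=eyes.read_camera('top'); save(T,'t2.png')
E
```

```text
[ 0.5078702  -0.06922201  0.10582214] [  5.24804128 -12.43331144  -0.87045262]
```

View pics/w2.png

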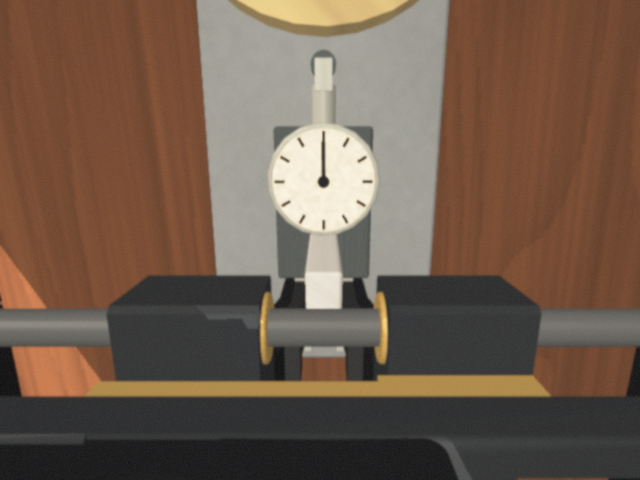

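The wrist view shows the dial at (323,181) with its pointer straight up. The roller is at (323,60), just short of the rim at row 35, so I'll advance about 10 mm more and read the dial.

```bash
cat >> h.py <<'E'
def dial(p,X=None):
    # pointer angle, clockwise from the direction to the spindle (rad)
    g=cv2.cvtColor(p['pixels'],cv2.COLOR_RGB2GRAY).astype(float)
    r=[x for x in models.cut_out(p,'dial')] if X is None else []
    if X is None: X=DIAL
    best=[]
    y=np.array([.0332,.9994,0]); x=np.array([.9994,-.0332,0])
    for a in np.arange(-1,5.2,.02):
        d=np.cos(a)*y+np.sin(a)*x
        uv=np.array([proj(p,np.array(X)+d*t) for t in np.arange(.009,.018,.0008)],np.float32)
        best.append((cv2.remap(g.astype(np.float32),uv[:,0].reshape(-1,1).copy(),uv[:,1].reshape(-1,1).copy(),1).mean(),a))
    best.sort(); return best[0], best[0][1]/.4
def dialcentre(p):
    g=cv2.cvtColor(p['pixels'],cv2.COLOR_RGB2GRAY)
    hsv=cv2.cvtColor(p['pixels'],cv2.COLOR_RGB2HSV)
    m=((g>215)).astype(np.uint8); m=cv2.morphologyEx(m,cv2.MORPH_CLOSE,np.ones((13,13)))
    n,l,s,c=cv2.connectedComponentsWithStats(m)
    return [(c[i],s[i]) for i in range(1,n) if s[i][4]>300]
E
python3 - <<'E'
from h import *
p=eyes.read_camera('wrist'); c=atz(p,(323,181.5),.085); print(c, dial(p,c), dialcentre(p))
E
```

```text
[ 0.50998051 -0.01990563  0.085     ] ((np.float32(64.9694), np.float64(8.881784197001252e-16)), np.float64(2.220446049250313e-15)) [(array([323.03311021, 179.21922066]), array([ 272,  127,  103,  105, 8366], dtype=int32)), (array([322.2382199 , 289.13350785]), array([ 306,  272,   34,   36, 1146], dtype=int32))]
```

Call:
{"api": "drive_tool", "payload": {"angular": [[0, 0, 0], [0, 0, 0], [0, 0, 0], [0, 0, 0], [0, 0, 0], [0, 0, 0]], "delta_pos": [[0.2, 0, 0], [0.2, 0, 0], [0.2, 0, 0], [0.2, 0, 0], [0.2, 0, 0], [0, 0, 0]], "gripper": [1, 1, 1, 1, 1, 1]}}

```text
time_s: 7.5
tool_pos: [0.5082, -0.06, 0.1058]
tool_rot: [179.9, 0.6, 87.9]
force: [3.5, -14.5, -1.3]
grip_width: 0.0153
grasp_force: 40.0
```

```bash
python3 - <<'E'
from h import *
p=eyes.read_camera('wrist'); o=telemetry.get_obs(); print(o['tool_pos'],o['force'])
c=atz(p,(323,181.5),.085); print(c,dial(p,c))
E
```

```text
[ 0.50820307 -0.05998819  0.10582768] [  4.35246665 -13.3621803   -1.13509526]
[ 0.51032298 -0.01067165  0.085     ] ((np.float32(69.82479), np.float64(0.3200000000000012)), np.float64(0.8000000000000029))
```

Call:
{"api": "drive_tool", "payload": {"angular": [[0, 0, 0], [0, 0, 0], [0, 0, 0], [0, 0, 0]], "delta_pos": [[0.1, 0, 0], [0.1, 0, 0], [0.07, 0, 0], [0, 0, 0]], "gripper": [1, 1, 1, 1]}}

```text
time_s: 7.95
tool_pos: [0.5083, -0.0586, 0.1058]
tool_rot: [179.9, 0.7, 87.8]
force: [4.8, -16.6, -0.5]
grip_width: 0.0153
grasp_force: 40.0
```

```bash
python3 - <<'E'
from h import *
p=eyes.read_camera('wrist'); save(p,'w3.png'); o=telemetry.get_obs(); print(o['tool_pos'],o['force'])
c=atz(p,(323,181.5),.085); print(c,dial(p,c))
E
```

```text
[ 0.50824439 -0.05858423  0.105827  ] [  3.44113924 -16.56947542  -0.81217053]
[ 0.51041187 -0.00931013  0.085     ] ((np.float32(69.57438), np.float64(0.8400000000000016)), np.float64(2.100000000000004))
```

Call:
{"api": "drive_tool", "payload": {"angular": [[0, 0, 0], [0, 0, 0], [0, 0, 0], [0, 0, 0], [0, 0, 0], [0, 0, 0], [0, 0, 0]], "delta_pos": [[0.08, 0, 0], [0.07, 0, 0], [0, 0, 0], [-0.2, 0, 0], [-0.25, 0, 0], [-0.2, 0, 0], [0, 0, 0]], "gripper": [1, 1, 1, 1, 1, 1, 1]}}

```text
time_s: 8.7
tool_pos: [0.5083, -0.0577, 0.1058]
tool_rot: [179.9, 0.2, 88.0]
force: [4.0, -6.0, -0.8]
grip_width: 0.0156
grasp_force: 40.0
```

```bash
python3 - <<'E'
from h import *
p=eyes.read_camera('wrist'); o=telemetry.get_obs(); print(o['tool_pos'],o['force'])
c=atz(p,(323,181.5),.085); print(c,dial(p,c))
E
```

```text
[ 0.50829044 -0.05769417  0.10580443] [ 5.47739971 -6.91350355 -1.91940616]
[ 0.51030564 -0.00830463  0.085     ] ((np.float32(75.292564), np.float64(1.200000000000002)), np.float64(3.000000000000005))
```

Call:
{"api": "drive_tool", "payload": {"angular": [[0, 0, 0], [0, 0, 0], [0, 0, 0], [0, 0, 0], [0, 0, 0], [0, 0, 0], [0, 0, 0], [0, 0, 0], [0, 0, 0], [0, 0, 0], [0, 0, 0]], "delta_pos": [[-0.2, 0, 0], [0, 0, 0], [0, 0, 0], [0, 0, 0], [0, 0, 0], [0, 0, -2], [0, 0, -3], [0, 0, -3], [0, 0, -2], [0, 0, 0], [0, 0, 0]], "gripper": [1, 1, 5, 5, 5, 5, 5, 5, 5, 5, 5]}}

```text
time_s: 9.85
tool_pos: [0.5067, -0.0559, 0.2047]
tool_rot: [-179.9, 0.0, 88.1]
force: [-0.4, 0.1, -0.6]
grip_width: 0.0498
grasp_force: 0.0
```

```bash
python3 - <<'E'
from h import *
p=eyes.read_camera('wrist'); save(p,'w4.png'); o=telemetry.get_obs(); print(o['tool_pos'],o['force'])
c=np.array([.510,-.0083,.085]); print(proj(p,c),[(d[0],d[1][4]) for d in dialcentre(p)],dial(p,c))
T=eyes.read_camera('top'); save(T,'t4.png')
print(dial(T,c), proj(T,c))
for t in ['knob','spindle']: print(t,[(np.round(x['centre']),round(x['p'],2)) for x in models.search_frame(p,t)[:2]])
print(proj(p,[.555,.0855,.141]))
a=cv2.imread('pics/w4.png'); b=cv2.resize(cv2.imread('pics/t4.png')[215:325,210:420],(640,335))
E
```

```text
[ 0.5063155  -0.05587707  0.2039971 ] [-1.07176745 -0.3041953  -0.04462146]
[325.48670334 170.80436921] [(array([263.4533107 ,  46.02716469]), np.int32(1178)), (array([325.77714728, 169.53752902]), np.int32(3877)), (array([325.00496894, 245.48571429]), np.int32(805))] ((np.float32(122.9812), np.float64(1.200000000000002)), np.float64(3.000000000000005))
((np.float32(164.49487), np.float64(1.260000000000002)), np.float64(3.150000000000005)) [330.87975085 265.93747482]
knob [(array([328.,  35.]), 0.9), (array([328., 185.]), 0.63)]
spindle [(array([326., 140.]), 0.81)]
[404.37863319  -1.63760981]
```

View pics/w4.png

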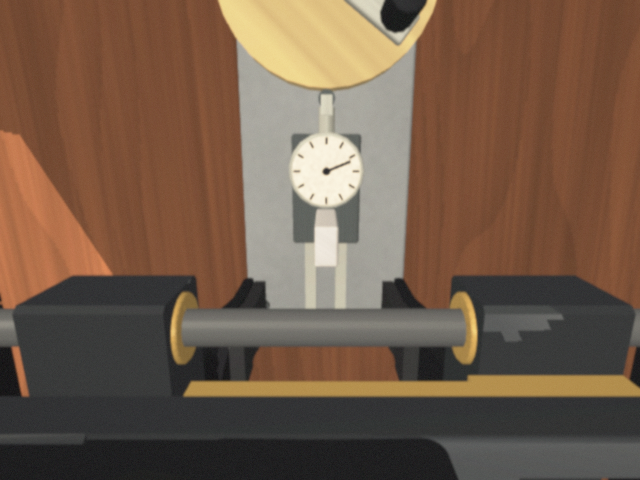

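The wrist view shows the pointer turned 1.2 rad clockwise (3 mm in), the roller on the rim at (326,98), and the knob at the top edge near (403,10). Next I'll move toward the knob.

Call:
{"api": "drive_tool", "payload": {"angular": [[0, 0, 0], [0, 0, 0], [0, 0, 0]], "delta_pos": [[3, 2.2, 0], [4, 2.2, 0], [0, 0, 0]], "gripper": [6, 6, 6]}}

```text
time_s: 10.35
tool_pos: [0.5546, 0.0197, 0.2044]
tool_rot: [-180.0, -0.3, 88.6]
force: [-0.4, 0.6, 0.3]
grip_width: 0.0592
grasp_force: 0.0
```

```bash
python3 - <<'E'
from h import *
p=eyes.read_camera('wrist'); T=eyes.read_camera('top'); o=telemetry.get_obs(); print(o['tool_pos'])
L=[]
for q in (p,T):
    r=models.cut_out(q,'knob')
    for x in r[:3]:
        v,u=np.nonzero(x['pixels']); print(x['centre'],x['p'],u.min(),u.max(),v.min(),v.max())
save(p,'w5.png')
print(proj(p,[.555,.0855,.12]),proj(T,[.555,.0855,.12]))
print(proj(p,[.555,.0855,.141]),proj(T,[.555,.0855,.141]))
E
```

```text
[0.55315254 0.01389957 0.20412433]
[260.2, 90.5] 0.6 155 371 0 199
[259.2, 262.7] 0.75 222 294 224 302
[321.08935364 146.66859815] [281.50692644 238.51834997]
[320.83052409 146.94784152] [280.87023269 236.76191308]
```

View pics/w5.png

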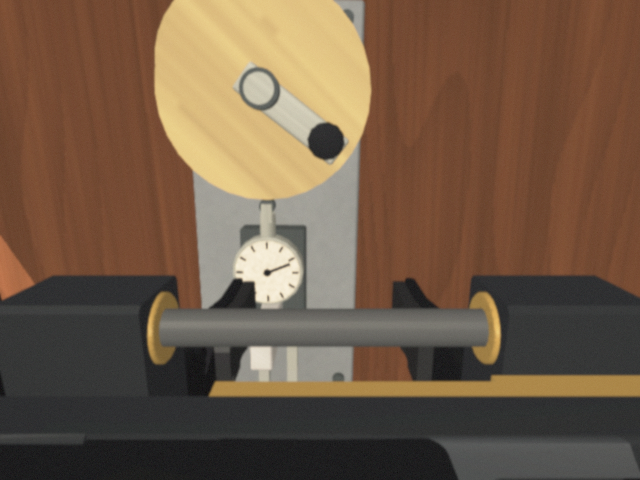

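The wrist view shows the hub at (260,88), the knob top at (326,141), the pointer still at about 1.2 rad, and the bump at the upper left of the rim.

```bash
python3 - <<'E'
from h import *
p=eyes.read_camera('wrist'); T=eyes.read_camera('top'); o=telemetry.get_obs(); print(o['tool_pos'],o['tool_rot'])
for q in (p,T):
    g=cv2.cvtColor(q['pixels'],cv2.COLOR_RGB2GRAY); u,v=map(int,proj(q,[.556,.087,.141])); w=25 if q is p else 12
    m=(g[v-w:v+w,u-w:u+w]<60).astype(np.uint8); n,l,s,c=cv2.connectedComponentsWithStats(m); i=1+s[1:,4].argmax()
    k=c[i]+[u-w,v-w]; print(k,s[i],atz(q,k,.141),atz(q,k,.12))
print('hub',atz(p,(260,88),.1),atz(T,(262,262),.1))
X,s,r=rim(p); print(s)
a=np.degrees(np.arctan2(*(X-s[:2]).T[::-1]))
for k in range(-180,180,15):
    i=(a>=k)&(a<k+15); print(k,np.round(1e3*np.median(r[i]),1) if i.any() else None, end='; ')
E
```

```text
[0.55309048 0.01085317 0.2048648 ] [-1.79955520e+02  5.52102464e-02  8.79849985e+01]
[327.03927813 125.19214437] [ 12   5  35  35 942] [0.55788346 0.08880345 0.141     ] [0.55802932 0.08955402 0.12      ]
[280.53781513 237.74789916] [  7   7  12  14 119] [0.55318315 0.08603082 0.141     ] [0.55638869 0.08733716 0.12      ]
hub [0.51467071 0.11525442 0.1       ] [0.51258697 0.12142441 0.1       ]
[0.51475148 0.12354203 0.07522956]
-180 -0.1; -165 -0.0; -150 0.1; -135 -0.0; -120 -0.1; -105 -0.1; -90 -0.1; -75 0.0; -60 0.1; -45 0.1; -30 0.1; -15 0.2; 0 0.1; 15 -0.1; 30 -1.5; 45 -15.9; 60 -24.0; 75 -27.2; 90 -26.8; 105 -22.5; 120 -12.7; 135 3.7; 150 2.2; 165 -0.1;
```

Call:
{"api": "drive_tool", "payload": {"angular": [[0, 0, 0], [0, 0, 0], [0, 0, 0], [0, 0, 0], [0, 0, 0], [0, 0, 0], [0, 0, 0], [0, 0, 0]], "delta_pos": [[3.9, 0.06, 0], [3.87, 0.07, 0], [0, 0, 0], [0, 0, 0], [0, 0, 1], [0, 0, 1], [0, 0, 0], [0, 0, 0]], "gripper": [5, 5, 5, 5, 5, 5, 5, 5]}}

```text
time_s: 11.45
tool_pos: [0.5571, 0.0891, 0.1845]
tool_rot: [-179.9, 0.0, 88.0]
force: [-0.1, -0.7, 0.1]
grip_width: 0.0502
grasp_force: 0.0
```

```bash
python3 - <<'E'
from h import *
p=eyes.read_camera('wrist'); o=telemetry.get_obs(); print(o['tool_pos'],o['tool_rot'],o['force'])
print(proj(p,[.557,.0885,.141]))
X,s,r=rim(p,c0=(.5148,.1235)); print(s)
a=np.degrees(np.arctan2(*(X-s[:2]).T[::-1]))
for k in range(-180,180,10):
    i=(a>=k)&(a<k+10); print(k,np.round(1e3*np.median(r[i]),1) if i.any() else None, end='; ')
E
```

```text
[0.55743043 0.08948233 0.1850237 ] [-1.79979717e+02  6.20477998e-03  8.80572730e+01] [ 0.01985765  0.26840375 -0.05790059]
[322.56392914 265.1766154 ]
[0.51476839 0.12334357 0.0752268 ]
-180 -0.3; -170 -0.2; -160 -0.1; -150 -0.1; -140 -0.0; -130 0.0; -120 0.0; -110 -10.9; -100 -12.8; -90 -0.1; -80 -0.0; -70 -9.4; -60 -25.9; -50 -0.6; -40 -3.8; -30 -20.6; -20 -0.2; -10 -0.1; 0 -0.1; 10 0.0; 20 -0.0; 30 -0.0; 40 -0.0; 50 -0.1; 60 -0.2; 70 -0.2; 80 -0.1; 90 -0.3; 100 0.3; 110 2.9; 120 4.6; 130 5.1; 140 4.1; 150 2.5; 160 -0.1; 170 -0.4;
```

Call:
{"api": "drive_tool", "payload": {"angular": [[0, 0, 0], [0, 0, 0], [0, 0, 0], [0, 0, 0], [0, 0, 0], [0, 0, 0], [0, 0, 0], [0, 0, 0], [0, 0, 0], [0, 0, 0]], "delta_pos": [[0, 0, 2], [0, 0, 2], [0, 0, 1.5], [0, 0, 0.8], [0, 0, 0], [0, 0, 0], [0, 0, 0], [0, 0, 0], [0, 0, 0], [0, 0, 0]], "gripper": [5, 5, 5, 5, 5, 1.6, 1.6, 1.6, 1.6, 1.6], "squeeze": 15}}

```text
time_s: 12.5
tool_pos: [0.5576, 0.0901, 0.1226]
tool_rot: [180.0, 0.0, 88.1]
force: [-1.2, -0.7, 1.2]
grip_width: 0.0208
grasp_force: 15.0
```

```bash
python3 - <<'E'
import numpy as np
a=np.radians(np.r_[-39.5+5*np.arange(21)]); P=5.5*np.c_[np.cos(a),np.sin(a)]; d=np.diff(P,axis=0); y=np.radians(88.05)
tx=d@[np.cos(y),np.sin(y)]; ty=d@[np.sin(y),-np.cos(y)]
print([[round(float(u),2),round(float(v),2),0] for u,v in zip(tx,ty)])
E
```

```text
[[0.39, 0.28, 0], [0.42, 0.24, 0], [0.43, 0.2, 0], [0.45, 0.16, 0], [0.46, 0.12, 0], [0.47, 0.08, 0], [0.48, 0.04, 0], [0.48, 0.0, 0], [0.48, -0.04, 0], [0.47, -0.08, 0], [0.46, -0.12, 0], [0.45, -0.16, 0], [0.44, -0.2, 0], [0.42, -0.24, 0], [0.39, -0.27, 0], [0.37, -0.31, 0], [0.34, -0.34, 0], [0.31, -0.37, 0], [0.28, -0.39, 0], [0.24, -0.42, 0]]
```

Call:
{"api": "drive_tool", "payload": {"angular": [[0, 0, 0], [0, 0, 0], [0, 0, 0], [0, 0, 0], [0, 0, 0], [0, 0, 0], [0, 0, 0], [0, 0, 0], [0, 0, 0], [0, 0, 0]], "delta_pos": [[0.39, 0.28, 0], [0.42, 0.24, 0], [0.43, 0.2, 0], [0.45, 0.16, 0], [0.46, 0.12, 0], [0.47, 0.08, 0], [0.48, 0.04, 0], [0.48, 0.0, 0], [0.48, -0.04, 0], [0, 0, 0]], "gripper": [1.6, 1.6, 1.6, 1.6, 1.6, 1.6, 1.6, 1.6, 1.6, 1.6]}}

```text
time_s: 13.5
tool_pos: [0.5696, 0.1313, 0.1225]
tool_rot: [180.0, -0.0, 88.2]
force: [-3.6, 0.2, 5.4]
grip_width: 0.0208
grasp_force: 15.0
```

Call:
{"api": "drive_tool", "payload": {"angular": [[0, 0, 0], [0, 0, 0], [0, 0, 0], [0, 0, 0], [0, 0, 0], [0, 0, 0], [0, 0, 0], [0, 0, 0], [0, 0, 0], [0, 0, 0], [0, 0, 0], [0, 0, 0]], "delta_pos": [[0.47, -0.08, 0], [0.46, -0.12, 0], [0.45, -0.16, 0], [0.44, -0.2, 0], [0.42, -0.24, 0], [0.39, -0.27, 0], [0.37, -0.31, 0], [0.34, -0.34, 0], [0.31, -0.37, 0], [0.28, -0.39, 0], [0.24, -0.42, 0], [0, 0, 0]], "gripper": [1.6, 1.6, 1.6, 1.6, 1.6, 1.6, 1.6, 1.6, 1.6, 1.6, 1.6, 1.6]}}

```text
time_s: 14.7
tool_pos: [0.5417, 0.1729, 0.1225]
tool_rot: [180.0, 0.0, 88.1]
force: [-1.9, -3.4, 6.6]
grip_width: 0.0209
grasp_force: 15.0
```

```bash
python3 - <<'E'
from h import *
T=eyes.read_camera('top'); save(T,'t6.png'); o=telemetry.get_obs(); print(o['tool_pos'],o['force'])
k=o['tool_pos'][:2]-[.5148,.1234]; print(np.degrees(np.arctan2(k[1],k[0])),np.hypot(*k))
c=np.array([.510,-.0083,.085]); print(dial(T,c), proj(T,c))
p=eyes.read_camera('wrist');print(proj(p,c))
a=np.radians(60.5+4*np.arange(14)); P=5.5*np.c_[np.cos(a),np.sin(a)]; d=np.diff(P,axis=0); y=np.radians(88.05)
print([[round(float(u),2),round(float(v),2),0] for u,v in zip(d@[np.cos(y),np.sin(y)],d@[np.sin(y),-np.cos(y)])])
E
```

```text
[0.54176008 0.17293771 0.12246836] [-1.19003993 -4.01213631  5.24397619]
61.44349089131169 0.05639885181140874
((np.float32(160.27522), np.float64(1.240000000000002)), np.float64(3.100000000000005)) [330.87975085 265.93747482]
[284.21524636 524.65482412]
[[0.17, -0.35, 0], [0.14, -0.36, 0], [0.12, -0.37, 0], [0.09, -0.37, 0], [0.06, -0.38, 0], [0.04, -0.38, 0], [0.01, -0.38, 0], [-0.02, -0.38, 0], [-0.04, -0.38, 0], [-0.07, -0.38, 0], [-0.1, -0.37, 0], [-0.12, -0.36, 0], [-0.15, -0.35, 0]]
```

View pics/t6.png

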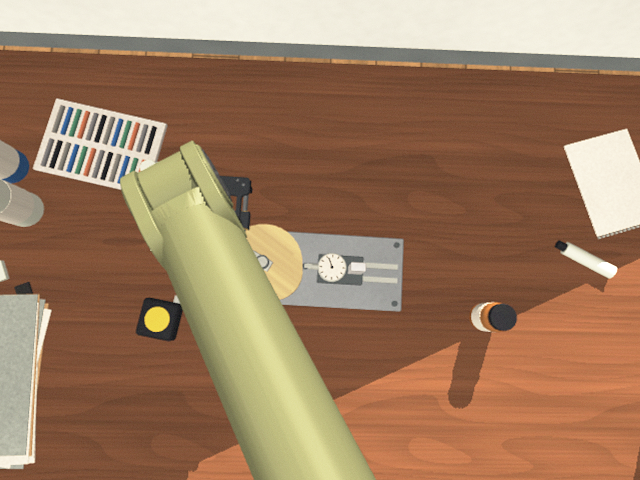

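The top view shows the dial at (331,267) unobstructed, with the pointer at about 1.24 rad, still on plain rim. I'll go on in steps.

Call:
{"api": "drive_tool", "payload": {"angular": [[0, 0, 0], [0, 0, 0], [0, 0, 0], [0, 0, 0], [0, 0, 0], [0, 0, 0]], "delta_pos": [[0.17, -0.35, 0], [0.14, -0.36, 0], [0.12, -0.37, 0], [0.09, -0.37, 0], [0.06, -0.38, 0], [0, 0, 0]], "gripper": [1.6, 1.6, 1.6, 1.6, 1.6, 1.6]}}

```text
time_s: 15.4
tool_pos: [0.525, 0.179, 0.1225]
tool_rot: [179.8, 0.0, 88.1]
force: [2.5, -3.9, 3.0]
grip_width: 0.0204
grasp_force: 15.0
```

```bash
cat > d.py <<'E'
from h import *
T=eyes.read_camera('top'); o=telemetry.get_obs()
k=o['tool_pos'][:2]-[.5148,.1234]; print(o['tool_pos'],o['force'],'ang',np.degrees(np.arctan2(k[1],k[0])))
print(dial(T,np.array([.510,-.0083,.085])))
E
python3 d.py
```

```text
[0.5249914  0.17900533 0.12251922] [ 2.87272049 -3.30616328  3.36608839] ang 79.61404865594331
((np.float32(145.5258), np.float64(2.9000000000000035)), np.float64(7.250000000000008))
```

Call:
{"api": "drive_tool", "payload": {"angular": [[0, 0, 0], [0, 0, 0], [0, 0, 0], [0, 0, 0]], "delta_pos": [[0.04, -0.38, 0], [0.01, -0.38, 0], [-0.02, -0.38, 0], [0, 0, 0]], "gripper": [1.6, 1.6, 1.6, 1.6]}}

```text
time_s: 15.85
tool_pos: [0.5133, 0.1799, 0.1225]
tool_rot: [179.9, -0.0, 88.1]
force: [3.1, -3.9, 4.0]
grip_width: 0.0206
grasp_force: 15.0
```

```bash
python3 d.py
```

```text
[0.51327703 0.17995031 0.12249981] [ 2.88351035 -3.36086172  4.28426396] ang 91.54266866366306
((np.float32(148.21883), np.float64(3.3400000000000034)), np.float64(8.350000000000009))
```

Call:
{"api": "drive_tool", "payload": {"angular": [[0, 0, 0], [0, 0, 0], [0, 0, 0]], "delta_pos": [[-0.04, -0.38, 0], [-0.07, -0.38, 0], [0, 0, 0]], "gripper": [1.6, 1.6, 1.6]}}

```text
time_s: 16.2
tool_pos: [0.5052, 0.1792, 0.1225]
tool_rot: [179.9, 0.0, 88.1]
force: [2.4, -3.2, 5.3]
grip_width: 0.0207
grasp_force: 15.0
```

```bash
python3 d.py
```

```text
[0.50523115 0.17916564 0.12248344] [ 1.67153698 -3.89334638  5.07119192] ang 99.73658890688861
((np.float32(149.22322), np.float64(3.320000000000004)), np.float64(8.30000000000001))
```

Call:
{"api": "drive_tool", "payload": {"angular": [[0, 0, 0], [0, 0, 0], [0, 0, 0]], "delta_pos": [[-0.1, -0.37, 0], [-0.12, -0.36, 0], [0, 0, 0]], "gripper": [1.6, 1.6, 1.6]}}

```text
time_s: 16.55
tool_pos: [0.4975, 0.1772, 0.1225]
tool_rot: [180.0, 0.0, 88.1]
force: [2.2, -3.7, 5.8]
grip_width: 0.0209
grasp_force: 15.0
```

```bash
python3 d.py
```

```text
[0.49749871 0.17721116 0.12244491] [ 1.64623273 -3.86767936  4.86783905] ang 107.82356587736663
((np.float32(155.06242), np.float64(2.9800000000000035)), np.float64(7.450000000000008))
```

The readings are symmetric about a crest at about 95°, which agrees with the camera estimate. I'll go back to it.

Call:
{"api": "drive_tool", "payload": {"angular": [[0, 0, 0], [0, 0, 0], [0, 0, 0], [0, 0, 0], [0, 0, 0]], "delta_pos": [[0.12, 0.36, 0], [0.1, 0.37, 0], [0.07, 0.38, 0], [0.02, 0.18, 0], [0, 0, 0]], "gripper": [1.6, 1.6, 1.6, 1.6, 1.6]}}

```text
time_s: 17.1
tool_pos: [0.5092, 0.1797, 0.1224]
tool_rot: [-179.8, 0.1, 88.1]
force: [-1.9, -5.9, 9.0]
grip_width: 0.0204
grasp_force: 15.0
```

```bash
python3 d.py
```

```text
[0.50920163 0.17968823 0.12238183] [-2.83325135 -4.06720202  8.85079706] ang 95.67990477821807
((np.float32(156.38086), np.float64(3.360000000000004)), np.float64(8.40000000000001))
```

Call:
{"api": "drive_tool", "payload": {"angular": [[0, 0, 0], [0, 0, 0], [0, 0, 0], [0, 0, 0], [0, 0, 0], [0, 0, 0], [0, 0, 0], [0, 0, 0], [0, 0, 0], [0, 0, 0], [0, 0, 0], [0, 0, 0], [0, 0, 0]], "delta_pos": [[0, -0.1, 0], [0, 0, 0], [0, 0, 0], [0, 0, 0], [0, 0, 0], [0, 0, -2], [0, 0, -3], [0, 0, -3], [-4, 0, -1], [-4, 0, 0], [-4, 0, 0], [0, 0, 0], [0, 0, 0]], "gripper": [1.6, 1.6, 5, 5, 5, 5, 5, 5, 5, 5, 5, 5, 5]}}

```text
time_s: 18.45
tool_pos: [0.505, 0.0599, 0.2117]
tool_rot: [-179.9, -0.1, 88.0]
force: [0.5, 0.6, -0.9]
grip_width: 0.0499
grasp_force: 0.0
```

```bash
python3 d.py; python3 - <<'E'
from h import *
p=eyes.read_camera('wrist'); save(p,'w7.png')
c=np.array([.510,-.0083,.085]); print(proj(p,c),dial(p,c))
X,s,r=rim(p,c0=(.5148,.1234)); print(s)
a=np.degrees(np.arctan2(*(X-s[:2]).T[::-1]))
for k in range(-140,-40,10):
    i=(a>=k)&(a<k+10); print(k,np.round(1e3*np.median(r[i]),1) if i.any() else None, end='; ')
E
```

```text
[0.50507895 0.06127789 0.21186477] [ 0.39395474  0.24212782 -0.16108497] ang -98.89368355283051
((np.float32(119.43595), np.float64(4.380000000000004)), np.float64(10.95000000000001))
[331.74186584 315.00967741] ((np.float32(92.78345), np.float64(4.960000000000005)), np.float64(12.400000000000013))
[0.51502963 0.1231006  0.07520657]
-140 -0.2; -130 -0.1; -120 1.9; -110 3.9; -100 4.8; -90 4.8; -80 3.4; -70 1.2; -60 -0.3; -50 -0.1;
```

View pics/w7.png

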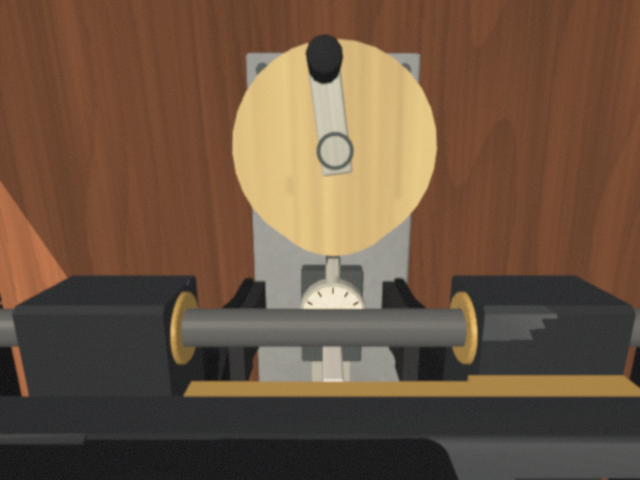

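The wrist view shows the knob opposite the gauge at (324,58), and the roller on the rim at (333,258). The measured bump is centred at about −91.5°, against −92° for the gauge. The dial is behind the hand, so those two dial numbers mean nothing, and the hand is clear of everything. Handing in.

```bash
python3 -c "
from cell import env
print(env.sign_off())"
```

```text
the job is handed in; nothing more can be done
None
```

I've handed the job in: the high spot sits under the plunger tip to within about 1° by camera, the gauge was set 3 mm in on the plain rim and read about 8.4 mm in at the crest just before I let go of the knob, and the hand is clear of everything; the judging result was not reported back.

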